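# Start and drive the self-tapping cover screw of a data logger

### The job

Refit the cover screw of the grey data logger: take the self-tapping thumb screw out of its white stand, set it upright in the pilot hole of the cover, then push firmly down (about 15 N) while turning it clockwise so that it cuts its own thread, until its flange sits flush on the raised seat, and let go. It only bites while pressed, but never lean on the logger with more than 24 N or the housing cracks, and leave the cup, the dish and the bottle where they are.

Things in the scene. Friction and masses are not known exactly. Their poses are not given: they have to be found in the camera images.
- screw: Loose thumb screw, 56 mm long, 80 to 160 g. Origin at the tip's end, z along the axis to the head. Steel shank 14 mm thick up to z = 26 mm, round flange 36 mm wide from z = 26 to 30, round black knurled grip 26 mm wide from z = 30 to 56 (take it from above, any yaw; fingertips may push on the flange). It starts upright: flange on the stand's top, shank in the stand's hole.
- flange (a point): Point of the screw: centre of the flange's underside (26 mm above the tip). When the flange reaches the seat, the screw goes no deeper and spins on under the same push; turning on then does no harm.
- tip (a point): Point of the screw: its tip's end, on the axis. In the hole, each radian of clockwise turning (seen from above) takes the screw 2 mm deeper, 1.5 to 2.5 rad in all (allow about 0.3 rad more for play), but only while it is pressed down with at least 8 to 12 N (differs with friction); pressed less it spins in place; pressing without turning does nothing. Between grasps it stays where it is.
- stand: Fixed white block 64 x 64 x 30 mm that holds the screw in a hole 17 mm wide through its middle; origin at the centre of its underside. To take the screw out lift it by at least 30 mm.
- hole (a point): Centre of the mouth of the pilot hole in the data logger, level with the top of the raised ring seat (34 mm across); z up. The hole is 18 mm wide, 53 mm above the bench, near one end of the box. The screw, set in it, stops on uncut plastic 21 to 23 mm down, with the flange 3 to 5 mm above the seat (differs from time to time and cannot be seen).
- logger (a joint): How far the logger (grey plastic box 84 x 134 x 49 mm with a display window, on a black rubber mat 112 x 162 mm) has sunk on its stiff rubber feet: 0 unloaded, grows by 1 mm for each 16 N of downward load (m). Over 1.5 mm (24 N) the housing cracks.
- mat: Fixed black rubber mat 112 x 162 x 3 mm under the logger; origin at the centre of its underside; y along its long side towards the end with the pilot hole, which lies 32 mm from the centre along y.
- cup: Bystander: small specimen cup with an orange lid, 65 mm across, 67 mm tall. Leave alone.
- dish: Bystander: round petri dish 84 mm across, 15 mm tall. Leave alone.
- bottle: Bystander: small dark culture bottle, 34 mm across, 117 mm tall. Leave alone.
There are look-alikes about, which are no part of the job. Of the things that look like the screw, take the one that is farthest from the robot's base at the start.

How it is judged (in metres and radians):
On the way, in this order (a step that is already met when the one before it is completed fails the run):
1. the screw stands upright with its tip in the pilot hole (horizontal distance between tip and hole below 0.006 m and z of tip in the frame of hole below -0.008 m and angle between screw's own z axis and vertical below 0.2 rad), for 0.1 s.
2. the first thread is cut: the flange is less than 2 mm above the seat (horizontal distance between tip and hole below 0.006 m and z of flange in the frame of hole below 0.002 m), for 0.1 s.
At the end, for the whole second after the job is handed in: the screw sits in the pilot hole with its flange flush on the seat (gap under 1 mm, centred within 4 mm, upright within 0.06 rad), at rest, and nothing leans on the logger (z of flange in the frame of hole below 0.001 m and horizontal distance between flange and hole below 0.004 m and angle between screw's own z axis and vertical below 0.06 rad and linear speed of screw below 0.01 m/s and value of joint logger below 0.0005 m); the robot touches nothing.
It fails at once if the logger is pressed down with more than 24 N (feet sunk more than 1.5 mm): the housing cracks (value of joint logger above 0.0015 m).
It fails at once if the cup is moved by more than 20 mm (distance of cup from where it was at the start of the episode above 0.02 m).
It fails at once if the dish is moved by more than 20 mm (distance of dish from where it was at the start of the episode above 0.02 m).
It fails at once if the bottle is moved by more than 20 mm (distance of bottle from where it was at the start of the episode above 0.02 m).
It also fails if it takes over 72 s, if anything falls off the work surface, if the arm or the gripper's body presses on something with over 40 N, if the wrist force passes 120 N, or if a joint passes its speed limit or range.

### The arm

A 6-joint arm with a two-finger parallel gripper is mounted at the origin on a cart in front of the work surface, level with it; the furniture and walls round the work are solid. World frame = base frame: x ahead of the robot, y to its left, z up, the work surface at z = 0. Lengths are in mm, angles in degrees, forces in N, time in s.
With the tool pointing down it reaches from about 300 to 875 mm from the base axis. Payload 6.4 kg.
Tool frame: the origin (TCP) lies midway between the tips of the shut fingers; the grasp point (between the pads) lies 19 mm behind it; z points along the fingers, y is the line along which they close (so a half turn about z gives the same grasp; the last joint's range is limited). The gripper opens to 88 mm and grips with 3 to 60 N. Pads are 18 mm wide; open, the fingers measure 123 mm over their backs; the gripper's body (75 mm by 187 mm) begins 45 mm behind the grasp point.
Start: joints at [-76.564, 10.359, 92.074, -0, 77.567, -11.82], TCP at [245.349, -520.044, 238.714] pointing down, gripper open.
Joint ranges: [-171.53, 171.53], [-51.25, 118.39], [17.06, 147.69], [-65.23, 245.23], [0, 150.52], [-178.68, 178.68]. Speed limits (degrees/s): [147.25, 147.25, 172.46, 180, 180, 180].

### API

Orientations are given as a 3x3 rotation matrix whose columns are the frame's x, y, z axes.
In Python, from station import r, camera, spot_in gives the robot as it stands.
- The arm moves only by the tool carry_out, never from a script. Its argument "steps" is one flat list of numbers, 7 for each row, row after row: the opening, from 0 (shut) to 1 (fully open), then the shift along the tool's x, y, z in mm, then the turn, a rotation vector about the tool's x, y, z in rad. A call has 1 to 8 rows; each row shifts and turns the commanded pose from where the row before left it, along the tool's axes as they then stand; what a row does not reach is not made up. A row lasts 1/12 s, in which the tool goes at most 41.7 mm and 7.16 degrees, less where a joint would pass 70% of its speed; a pose out of reach is approached as far as the arm can. A call with a gripper value outside its range is refused whole. The fingers move at their own pace and stop on an object; "newtons" is the grip in N (left out, the last holds). Time passes only in rows, so rows that do not move let the fingers close. It gives the time, the measured TCP pose, the force, the opening and the grip force at its end, in the units of the state.
- r.observe(): the state, without advancing time (a new reading comes with each control period).
- camera(name): name is "side" or "top" or "wrist"; returns a dict with "frame" (420x560x3 uint8, red, green, blue), "range_z" (420x560 float32, mm along the optical axis (not along the pixel's ray), 0 where there is no reading), "fovy" (degrees; the focal length in pixels is half the picture's height over the tangent of half this angle, whatever the lens; pixels are square), "cx", "cy" (the principal point, pixels), "D" ([k1, k2, p1, p2, k3] as OpenCV has them; the pictures are not rectified), "R" (3x3) and "t" (3): a world point X has camera coordinates R X + t; the wrist camera has in their place "tool_from_camera" (4x4, takes a point from camera to tool coordinates, whose origin is the TCP and whose axes are the flange's). Camera axes: x right, y down, z forward; pixel columns grow to the right and rows downward; lengths in mm; the calibration is good to about 2 mm. A picture is of the moment at which its call begins: read the wrist's pose just before it.
- r.close_job(): hands the job in; it is judged then, once.
Trained networks look in a picture, given as the dict that the camera call returned (one of the last four; its "shot" number tells which), for a name from the list of things; names that differ only in an ending like _2 or _b are one class to them, and where a whole thing is asked for, a point or a joint stands for the part that bears it (a point fixed in the world has none). Each returns a list of dicts, best first, with "p" (0 to 1); they miss things now and then, are a little off and sometimes report something else, mostly with a low value. They report only what shows in the picture. A call takes as long as a camera call. They do not tell look-alikes from the thing itself.
- spot_in(label, picture): "at" ([row, column] in pixels, amid what is visible of it).
The state is a dict: "t": time; "joint_positions": joint angles; "joint_velocities": joint speeds; "joint_efforts": joint torques, N m; "tcp_pos": TCP position; "eef_rot": TCP orientation; "contact_force": force on the tool from outside, world axes, zero at the start; "moment": the same for the moment, N m; "opening": opening from 0.0 (shut) to 1.0 (fully open); "grip_force": force on a finger pad.
Only numpy, scipy, OpenCV 4.12 (cv2) and the standard library are available. Lean on these libraries where they do the work, as an engineer would, in place of code of your own. Each camera call takes 0.05 s, during which the arm holds its last target. There are 200 camera calls.

## Working session

There is one attempt and no reset: what is moved stays moved. The work goes in short steps, Python scripts to look and compute and a tool call to move; the robot and the scene stay as the last step left them, time stands still between calls to the robot, and variables do not carry over. Pictures are saved under pics/ and viewed, at most 10 in all, crops included, and the job is handed in when it is done.

Besides the shell and the picture viewer there is one more tool, called after "Emit:" as name(argument=value, ...), one argument or row to a line, values as JSON. carry_out: Moves the arm, as the interface text tells. Its arguments: {"type":"object","properties":{"steps":{"type":"array"},"newtons":{"type":"number"}},"required":["steps"]}

```bash
mkdir -p pics; ls
cat > h.py <<'E'
import numpy as np, cv2
from station import r, camera, spot_in
def K(c):
    h=c["frame"].shape[0]; f=h/2/np.tan(np.radians(c["fovy"])/2)
    return np.array([[f,0,c["cx"]],[0,f,c["cy"]],[0,0,1.]])
def pose(c,s=None):
    if "R" in c: return np.array(c["R"]),np.array(c["t"])
    T=np.array(c["tool_from_camera"]); Rw=np.array(s["eef_rot"])@T[:3,:3]; tw=np.array(s["eef_rot"])@T[:3,3]+np.array(s["tcp_pos"])
    return Rw.T,-Rw.T@tw
def cloud(c,s=None):
    h,w=c["range_z"].shape
    v,u=np.mgrid[:h,:w]
    n=cv2.undistortPoints(np.stack([u,v],-1).reshape(-1,1,2).astype(float),K(c),np.array(c["D"],float)).reshape(h,w,2)
    z=c["range_z"][...,None].astype(float); P=np.concatenate([n*z,z],-1)
    R,t=pose(c,s); W=(P-t)@R
    W[c["range_z"]==0]=np.nan
    return W
def ray_z(c,row,col,zw,s=None):
    n=cv2.undistortPoints(np.array([[[col,row]]],float),K(c),np.array(c["D"],float)).reshape(2)
    R,t=pose(c,s); d=R.T@np.r_[n,1]; o=-R.T@t
    return o+d*(zw-o[2])/d[2]
def save(name,c): cv2.imwrite("pics/"+name+".png",c["frame"][...,::-1])
E
python3 - <<'E'
from h import *
for n in ("top","side"):
    c=camera(n); save(n+"0",c); W=cloud(c)
    for l in ("screw","stand","logger","mat","cup","dish","bottle"):
        for d in spot_in(l,c):
            a=np.array(d["at"]).round().astype(int); print(n,l,round(d["p"],2),a,W[a[0],a[1]].round(0))
E
```

```text
pics
top screw 0.67 [294 244] [372.  70.  52.]
top screw 0.6 [278 279] [410.   5.  53.]
top screw 0.54 [237 237] [482.  96.  58.]
top stand 0.84 [244 242] [474.  88.  27.]
top logger 0.97 [246 364] [ 490. -159.   48.]
top mat 0.8 [248 360] [ 485. -152.   47.]
top cup 0.65 [148 287] [678.  14.  65.]
top dish 0.91 [157 203] [665. 201.   2.]
top dish 0.34 [148 286] [679.  16.  63.]
top bottle 0.91 [154 390] [ 683. -200.   72.]
side screw 0.88 [222 361] [417.  16.  45.]
side screw 0.83 [242 387] [383.  86.  39.]
side screw 0.55 [248 329] [490. 111.  46.]
side stand 0.56 [262 328] [493. 130.  30.]
side logger 0.68 [194 316] [ 487. -110.   49.]
side mat 0.88 [200 310] [502. -84.  48.]
side cup 0.69 [228 218] [680.  42.  56.]
side dish 0.94 [297 230] [657. 183.   4.]
side bottle 0.63 [176 218] [ 692. -194.   63.]
```

View pics/top0.png

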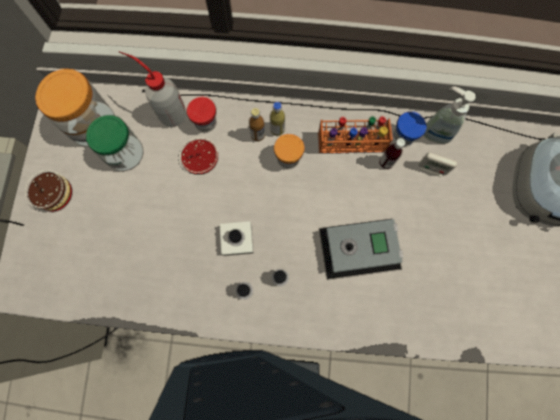

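Run:
```python
from h import *
c=camera("top"); W=cloud(c); z=W[...,2]
# screw heads: pixels 50..62 near candidates
for x,y in ((372,75),(410,5),(482,96)):
    m=(abs(W[...,0]-x)<25)&(abs(W[...,1]-y)<25)&(z>50)&(z<64); print(m.sum(),np.median(W[m],0).round(1),W[m].mean(0).round(1))
m=(abs(W[...,0]-482)<50)&(abs(W[...,1]-96)<50)&(z>24)&(z<33); print("stand",m.sum(),cv2.minAreaRect(W[m][:,:2].astype(np.float32)))
m=(abs(W[...,0]-485)<130)&(abs(W[...,1]+150)<110)&(z>42)&(z<60); print("logger",m.sum(),cv2.minAreaRect(W[m][:,:2].astype(np.float32)), np.median(z[m]))
v,u=np.where(m); im=cv2.resize(c["frame"][v.min()-12:v.max()+12,u.min()-12:u.max()+12],None,fx=5,fy=5,interpolation=2); print(v.min()-12,u.min()-12,im.shape)
cv2.imwrite("pics/log0.png",im[:600,:800,::-1])
```

```text
118 [380.1  73.1  53.7] [380.2  73.1  53.8]
135 [413.1   4.4  53.8] [413.1   4.3  53.6]
137 [485.1 103.   57.5] [485.1 102.8  57.5]
stand 768 ((485.69158935546875, 103.15260314941406), (64.6572265625, 64.20935821533203), 10.582667350769043)
logger 3003 ((492.4749450683594, -161.57183837890625), (90.90534210205078, 145.01235961914062), 12.992256164550781) 48.34786037797466
207 315 (380, 495, 3)
```

The top view shows the stand with the screw at (237,235), two look-alikes at (278,280) and (291,243), and the logger hole at about (247,349). The screw in the stand is the farthest from the base.

Run:
```python
from h import *
s=r.observe(); R=np.array(s["eef_rot"]); p=np.array(s["tcp_pos"]); print(R.round(3),p,s["joint_positions"])
c=camera("top"); print("hole~",ray_z(c,246.5,349.5,53).round(1))
for g in ([485,103,240],[470,-120,240]): print((R.T@(np.array(g)-p)).round(1))
print(np.array(camera("wrist")["tool_from_camera"]).round(2))
```

```text
[[ 0.904  0.427  0.   ]
 [ 0.427 -0.904 -0.   ]
 [ 0.     0.    -1.   ]] [ 245.3657032  -520.05264667  238.73905084] [-7.65634943e+01  1.03580738e+01  9.20725729e+01  1.15742447e-03
  7.75674106e+01 -1.18210352e+01]
hole~ [ 485.1 -129.5   53. ]
[ 482.6 -461.2   -1.3]
[ 373.9 -266.    -1.3]
[[   0.     -0.95   -0.31   79.81]
 [   1.     -0.      0.      0.19]
 [  -0.     -0.31    0.95 -146.35]
 [   0.      0.      0.      1.  ]]
```

View pics/log0.png

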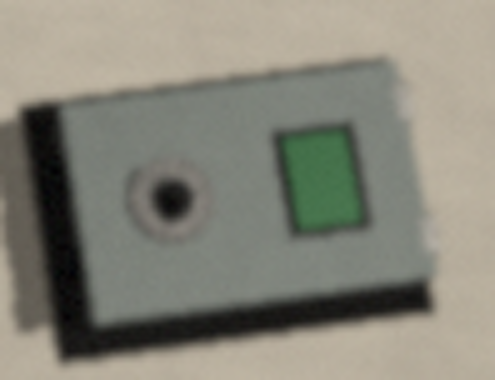

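The crop shows the seat ring centred at about (199,173), i.e. full-picture pixel (246.8, 349.6). Next I move above the hole for a closer look.

Emit:
carry_out(
  steps=[1, 32, -21, 0, 0, 0, 0, 1, 32, -21, 0, 0, 0, 0, 1, 32, -21, 0, 0, 0, 0, 1, 32, -21, 0, 0, 0, 0, 1, 32, -21, 0, 0, 0, 0, 1, 32, -21, 0, 0, 0, 0, 1, 32, -21, 0, 0, 0, 0, 1, 32, -21, 0, 0, 0, 0],
)

```text
t: 1.62
tcp_pos: [405.8, -257.2, 239.0]
eef_rot: [[0.905, 0.426, 0.001], [0.426, -0.905, -0.0], [0.0, 0.001, -1.0]]
contact_force: [0.5, -0.3, 0.1]
opening: 1.002
grip_force: 0.0
```

Emit:
carry_out(
  steps=[1, 32, -21, 10, 0, 0, 0, 1, 32, -21, 10, 0, 0, 0, 1, 32, -21, 10, 0, 0, 0, 1, 32, -21, 10, 0, 0, 0, 1, 0, 0, 10, 0, 0, 0, 1, 0, 0, 0, 0, 0, 0, 1, 0, 0, 0, 0, 0, 0],
)

```text
t: 2.2
tcp_pos: [484.6, -128.3, 188.3]
eef_rot: [[0.904, 0.427, -0.002], [0.427, -0.904, 0.0], [-0.001, -0.001, -1.0]]
contact_force: [0.1, -1.3, -0.8]
opening: 0.999
grip_force: 0.0
```

```bash
cat >> h.py <<'E'
def fitdisk(W,xy,rad,z0,z1):
    m=(np.hypot(W[...,0]-xy[0],W[...,1]-xy[1])<rad)&(W[...,2]>z0)&(W[...,2]<z1)
    (x,y),q=cv2.minEnclosingCircle(W[m][:,:2].astype(np.float32)); return m.sum(),W[m].mean(0).round(1),(round(x,1),round(y,1),round(q,1)),np.median(W[m][:,2]).round(1)
E
python3 - <<'E'
from h import *
s=r.observe(); print(s["t"],s["tcp_pos"],s["joint_positions"],s["contact_force"])
c=camera("wrist"); save("w1",c); W=cloud(c,s)
for d in spot_in("hole",c)+spot_in("logger",c): a=np.array(d["at"]).round().astype(int); print(d,W[a[0],a[1]])
print(fitdisk(W,(485,-129),25,50.7,57))
E
```

```text
2.2 [ 484.58111494 -128.32401754  188.25134787] [-2.84048545e+01  3.98703988e+00  1.05321716e+02 -3.12170808e-02
  7.07779914e+01  3.62967022e+01] [ 0.08328012 -1.25484742 -0.83058962]
{'at': [198.8, 309.3], 'p': 0.57} [ 497.05691405 -159.14646854   51.5819876 ]
{'at': [198.0, 311.0], 'p': 0.73} [ 498.7871668  -160.55521177   51.28444235]
(np.int64(1124), array([ 485.7, -128.9,   52.6]), (485.0, -129.0, 25.0), np.float64(52.8))
```

View pics/w1.png

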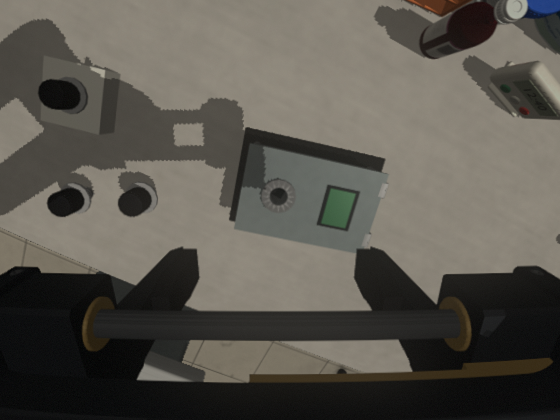

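The wrist view shows the seat ring centred near (195,278), with the dark hole inside. The stand with the screw is at the upper left, near (93,70).

Run:
```python
from h import *
s=r.observe()
c=camera("wrist"); g=cv2.cvtColor(c["frame"],7)
p=g[170:220,250:308]; 
for th in (50,70,90):
    n,l,st,ce=cv2.connectedComponentsWithStats((p<th).astype(np.uint8)); print(th,[(st[i].tolist(),(ce[i]+[250,170]).round(1).tolist(),ray_z(c,ce[i][1]+170,ce[i][0]+250,53,s)[:2].round(1).tolist()) for i in range(1,n) if st[i][4]>30])
h=cv2.HoughCircles(cv2.resize(p,None,fx=4,fy=4,interpolation=2),cv2.HOUGH_GRADIENT,1.5,200,param1=80,param2=20,minRadius=50,maxRadius=90)
if h is not None:
    for u,v,q in h[0]: print("ring",u/4+250,v/4+170,q/4,ray_z(c,v/4+170,u/4+250,53,s).round(1))
cv2.imwrite("pics/ring.png",cv2.resize(p,None,fx=8,fy=8,interpolation=2))
R=np.array(s["eef_rot"]);print((R.T@(np.array([485.3,103,190])-s["tcp_pos"])).round(1))
```

```text
50 [([19, 18, 16, 16, 199], [276.2, 195.2], [487.4, -129.3])]
70 [([0, 0, 18, 24, 265], [256.8, 179.2], [494.1, -105.1]), ([18, 18, 17, 17, 236], [276.1, 195.7], [486.9, -129.5])]
90 [([0, 0, 40, 37, 453], [261.2, 182.9], [492.5, -110.6]), ([17, 17, 19, 19, 276], [276.2, 195.6], [487.0, -129.4])]
[  99.1 -210.7   -0.7]
```

View pics/ring.png

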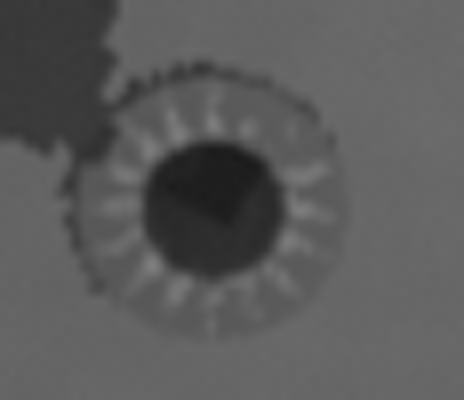

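The hole's dark disc is centred at crop (210,214), giving a hole at about (487,-129). The top view gives (485,-129.5). Next I move over the stand.

Emit:
carry_out(
  steps=[1, 16.5, -35, 0, 0, 0, 0, 1, 16.5, -35, 0, 0, 0, 0, 1, 16.5, -35, 0, 0, 0, 0, 1, 16.5, -35, 0, 0, 0, 0, 1, 16.5, -35, 0, 0, 0, 0, 1, 16.5, -35, 0, 0, 0, 0, 1, 0, 0, 0, 0, 0, 0, 1, 0, 0, 0, 0, 0, 0],
)

```text
t: 3.07
tcp_pos: [485.2, 104.6, 189.3]
eef_rot: [[0.903, 0.429, 0.001], [0.429, -0.903, -0.0], [0.001, 0.001, -1.0]]
contact_force: [0.3, -0.3, -0.4]
opening: 1.001
grip_force: 0.0
```

Run:
```python
from h import *
s=r.observe(); print(s["t"],np.round(s["tcp_pos"],1),np.round(s["joint_positions"],1),s["contact_force"])
c=camera("wrist"); save("w2",c); W=cloud(c,s)
print(fitdisk(W,(485,103),20,56,66)); m=(abs(W[...,0]-485)<50)&(abs(W[...,1]-103)<50)&(W[...,2]>26)&(W[...,2]<35); print(np.median(W[m][:,2]),cv2.minAreaRect(W[m][:,:2].astype(np.float32)))
R=np.array(s["eef_rot"]);print((R.T@(np.array([485.3,103,190])-s["tcp_pos"])).round(1))
```

```text
3.0667 [485.2 104.6 189.3] [ -1.6   3.2 106.1  -0.   70.7  63. ] [ 0.26107767 -0.3316484  -0.40625892]
(np.int64(547), array([488. , 101.8,  60.2]), (487.3, 101.4, 13.8), np.float64(60.4))
30.620211340539598 ((487.4364318847656, 101.16510009765625), (64.33279418945312, 64.41493225097656), 10.648441314697266)
[-0.6  1.5 -0.7]
```

View pics/w2.png

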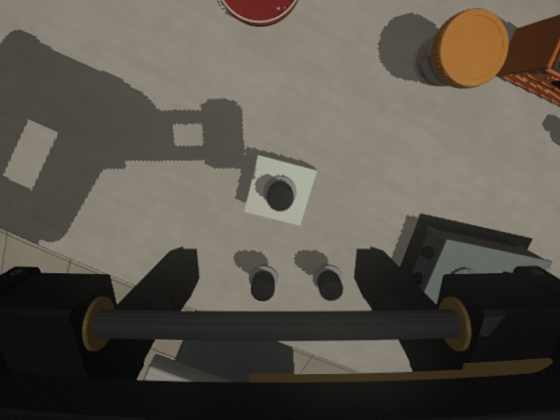

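The screw head is centred at about (193,280) in the wrist view, on the white stand, with the grip top at z 60 as expected. The look-alikes at (283,262) and (283,330) are well clear. I descend and grip.

Emit:
carry_out(
  steps=[1, 0, 2.8, 30, 0, 0, 0, 1, 0, 0, 30, 0, 0, 0, 1, 0, 0, 30, 0, 0, 0, 1, 0, 0, 30, 0, 0, 0, 1, 0, 0, 20, 0, 0, 0, 1, 0, 0, 12, 0, 0, 0, 1, 0, 0, 0, 0, 0, 0, 1, 0, 0, 0, 0, 0, 0],
)

```text
t: 3.78
tcp_pos: [486.3, 99.4, 36.5]
eef_rot: [[0.906, 0.424, -0.001], [0.424, -0.906, -0.0], [-0.001, -0.0, -1.0]]
contact_force: [-0.1, 0.5, 0.3]
opening: 0.999
grip_force: 0.0
```

Emit:
carry_out(
  steps=[0.2, 0, 0, 0, 0, 0, 0, 0.2, 0, 0, 0, 0, 0, 0, 0.2, 0, 0, 0, 0, 0, 0, 0.2, 0, 0, 0, 0, 0, 0, 0.2, 0, 0, 0, 0, 0, 0, 0.2, 0, 0, 0, 0, 0, 0],
  newtons=12,
)

```text
t: 4.28
tcp_pos: [486.4, 101.5, 37.1]
eef_rot: [[0.904, 0.427, 0.001], [0.427, -0.904, -0.0], [0.001, 0.0, -1.0]]
contact_force: [-0.7, 0.2, -0.1]
opening: 0.568
grip_force: 0.0
```

Emit:
carry_out(
  steps=[0.2, 0, 0, 0, 0, 0, 0, 0.2, 0, 0, 0, 0, 0, 0, 0.2, 0, 0, 0, 0, 0, 0, 0.2, 0, 0, 0, 0, 0, 0, 0.2, 0, 0, 0, 0, 0, 0, 0.2, 0, 0, 0, 0, 0, 0],
)

```text
t: 4.78
tcp_pos: [486.2, 101.4, 36.7]
eef_rot: [[0.904, 0.427, -0.0], [0.427, -0.904, 0.0], [-0.0, -0.0, -1.0]]
contact_force: [-0.9, 0.6, 0.3]
opening: 0.292
grip_force: 12.0
```

Emit:
carry_out(
  steps=[0.1, 0, 0, 0, 0, 0, 0, 0.1, 0, 0, 0, 0, 0, 0, 0.1, 0, 0, -10, 0, 0, 0, 0.1, 0, 0, -20, 0, 0, 0, 0.1, 0, 0, -30, 0, 0, 0, 0.1, 0, 0, -30, 0, 0, 0, 0.1, 0, 0, -10, 0, 0, 0, 0.1, 0, 0, 0, 0, 0, 0],
  newtons=35,
)

```text
t: 5.45
tcp_pos: [488.6, 101.3, 140.1]
eef_rot: [[0.904, 0.427, 0.007], [0.427, -0.904, -0.0], [0.006, 0.003, -1.0]]
contact_force: [0.4, 0.4, -0.4]
opening: 0.281
grip_force: 35.0
```

Emit:
carry_out(
  steps=[0.1, 0, 0, 0, 0, 0, -0.12, 0.1, 0, 0, 0, 0, 0, -0.12, 0.1, 0, 0, 0, 0, 0, -0.12, 0.1, 0, 0, 0, 0, 0, -0.12, 0.1, 0, 0, 0, 0, 0, -0.12, 0.1, 0, 0, 0, 0, 0, -0.12, 0.1, 0, 0, 0, 0, 0, -0.12, 0.1, 0, 0, 0, 0, 0, -0.12],
)

```text
t: 6.12
tcp_pos: [484.9, 101.3, 134.7]
eef_rot: [[0.163, 0.987, -0.003], [0.987, -0.163, 0.0], [-0.0, -0.003, -1.0]]
contact_force: [-0.5, -0.9, -1.1]
opening: 0.283
grip_force: 35.0
```

Run:
```python
from h import *
s=r.observe(); R=np.array(s["eef_rot"]); print(s["t"],np.round(s["tcp_pos"],1),np.round(s["joint_positions"],1),s["contact_force"],s["opening"],R.round(3))
print((R.T@(np.array([486.1,-130.0,137])-s["tcp_pos"])).round(1))
```

```text
6.1167 [484.9 101.3 134.7] [ -2.    7.4 108.5  -0.   64.3   7.5] [-0.51751986 -0.90191703 -1.07884628] 0.28325979731257195 [[ 0.163  0.987 -0.003]
 [ 0.987 -0.163  0.   ]
 [-0.    -0.003 -1.   ]]
[-228.    39.    -2.3]
```

Emit:
carry_out(
  steps=[0.1, -38, 6.3, 0, 0, 0, 0, 0.1, -38, 6.3, 0, 0, 0, 0, 0.1, -38, 6.3, 0, 0, 0, 0, 0.1, -38, 6.3, 0, 0, 0, 0, 0.1, -38, 6.3, 0, 0, 0, 0, 0.1, -38, 6.3, 0, 0, 0, 0, 0.1, 0, 0, 0, 0, 0, 0, 0.1, 0, 0, 0, 0, 0, 0],
)

```text
t: 6.78
tcp_pos: [483.8, -131.2, 135.0]
eef_rot: [[0.173, 0.985, -0.002], [0.985, -0.173, 0.001], [0.001, -0.003, -1.0]]
contact_force: [-0.8, 1.3, -1.8]
opening: 0.284
grip_force: 35.0
```

Emit:
carry_out(
  steps=[0.1, 0, 0, 10, 0, 0, 0, 0.1, 0, 0, 10, 0, 0, 0, 0.1, 0, 0, 10, 0, 0, 0, 0.1, 0, 0, 0, 0, 0, 0, 0.1, 0, 0, 0, 0, 0, 0],
)

```text
t: 7.2
tcp_pos: [484.1, -128.3, 105.3]
eef_rot: [[0.168, 0.986, -0.003], [0.986, -0.168, 0.001], [0.001, -0.003, -1.0]]
contact_force: [-0.6, 0.4, -0.8]
opening: 0.281
grip_force: 35.0
```

Run:
```python
from h import *
s=r.observe(); R=np.array(s["eef_rot"]); print(s["t"],np.round(s["tcp_pos"],1),np.round(s["joint_positions"],1),np.round(s["contact_force"],2),s["opening"],R.round(3))
ims=[]
for n in ("side","top"):
    c=camera(n); Rc,t=pose(c); q,_=cv2.projectPoints(np.array([[486.1,-130,53],[486.1,-130,74]]),cv2.Rodrigues(Rc)[0],t,K(c),np.array(c["D"],float)); q=q.reshape(-1,2); print(n,q.round(1))
    u,v=q[0].astype(int); ims.append(cv2.resize(c["frame"][v-40:v+25,u-40:u+40],(400,325),interpolation=2))
cv2.imwrite("pics/held.png",np.hstack(ims)[...,::-1])
```

```text
7.2 [ 484.1 -128.3  105.3] [-28.4  10.7 108.7   0.   60.8 -18.8] [-0.61  0.45 -0.79] 0.2812818542689041 [[ 0.168  0.986 -0.003]
 [ 0.986 -0.168  0.001]
 [ 0.001 -0.003 -1.   ]]
side [[315.6 188.5]
 [315.7 179.2]]
top [[349.8 246. ]
 [351.6 244.3]]
```

View pics/held.png

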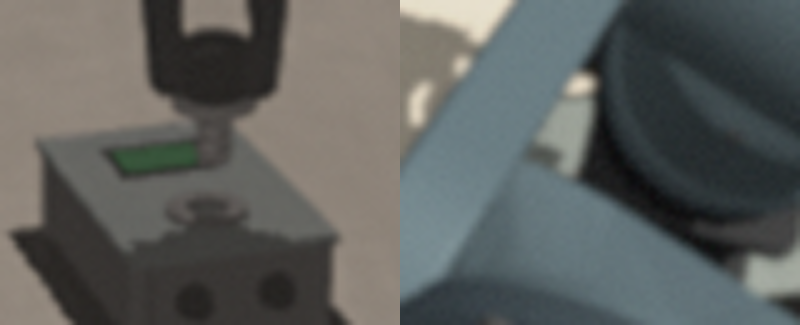

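The side view (left half) shows the held shank at crop column about 214, just right of the seat ring centre at (210,207). I correct the small offset, lower to just above the seat, and compare again.

Emit:
carry_out(
  steps=[0.1, -1.3, 2.3, 5, 0, 0, 0, 0.1, 0, 0, 5, 0, 0, 0, 0.1, 0, 0, 4, 0, 0, 0, 0.1, 0, 0, 0, 0, 0, 0, 0.1, 0, 0, 0, 0, 0, 0, 0.1, 0, 0, 0, 0, 0, 0],
)

```text
t: 7.8
tcp_pos: [487.0, -131.5, 92.7]
eef_rot: [[0.169, 0.986, -0.0], [0.986, -0.169, 0.0], [0.0, -0.0, -1.0]]
contact_force: [0.1, 0.3, -1.2]
opening: 0.285
grip_force: 35.0
```

Run:
```python
from h import *
s=r.observe(); p=np.array(s["tcp_pos"]); print(s["t"],p.round(1),np.round(s["contact_force"],2),np.array(s["eef_rot"]).round(3))
c=camera("side"); Rc,t=pose(c)
X=np.array([[486.1,-130,53],[487.1,-130,53],[486.1,-129,53],[p[0],p[1],p[2]-33],[p[0],p[1],p[2]-5]])
q,_=cv2.projectPoints(X,cv2.Rodrigues(Rc)[0],t,K(c),np.array(c["D"],float)); q=q.reshape(-1,2); print(q.round(2))
cv2.imwrite("pics/held2.png",cv2.resize(c["frame"][150:210,280:350],(700,600),interpolation=2)[...,::-1])
```

```text
7.8 [ 487.  -131.5   92.7] [ 0.11  0.27 -1.2 ] [[ 0.169  0.986 -0.   ]
 [ 0.986 -0.169  0.   ]
 [ 0.    -0.    -1.   ]]
[[315.56 188.52]
 [315.09 188.54]
 [315.61 188.71]
 [315.11 185.3 ]
 [315.29 172.78]]
```

View pics/held2.png

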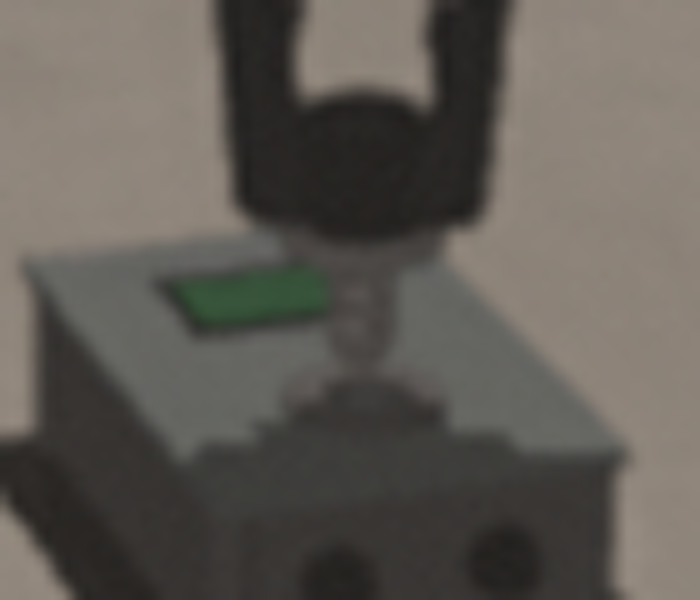

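Here the shank (column about 364) is aligned with the seat ring centre (column about 365). I let it settle and read the pose again.

Emit:
carry_out(
  steps=[0.1, 0, 0, 0, 0, 0, 0, 0.1, 0, 0, 0, 0, 0, 0, 0.1, 0, 0, 0, 0, 0, 0],
)

```text
t: 8.1
tcp_pos: [487.1, -131.5, 92.9]
eef_rot: [[0.169, 0.986, 0.0], [0.986, -0.169, -0.0], [-0.0, 0.0, -1.0]]
contact_force: [1.0, 0.2, -1.5]
opening: 0.281
grip_force: 35.0
```

Emit:
carry_out(
  steps=[0.1, 0, 0, 0, 0, 0, 0, 0.1, 0, 0, 0, 0, 0, 0],
)

```text
t: 8.27
tcp_pos: [487.1, -131.5, 92.8]
eef_rot: [[0.169, 0.986, 0.0], [0.986, -0.169, -0.0], [-0.0, 0.0, -1.0]]
contact_force: [-0.8, 0.1, -1.7]
opening: 0.288
grip_force: 35.0
```

Emit:
carry_out(
  steps=[0.1, 1.3, -0.9, 0, 0, 0, 0, 0.1, 0, 0, 4, 0, 0, 0, 0.1, 0, 0, 3, 0, 0, 0, 0.1, 0, 0, 2, 0, 0, 0, 0.1, 0, 0, 0, 0, 0, 0, 0.1, 0, 0, 0, 0, 0, 0],
)

```text
t: 8.77
tcp_pos: [486.1, -129.9, 83.4]
eef_rot: [[0.169, 0.986, -0.001], [0.986, -0.169, 0.0], [0.0, -0.001, -1.0]]
contact_force: [0.1, -0.8, -1.0]
opening: 0.287
grip_force: 35.0
```

Tip is 2 mm below the seat level with no contact. I continue down.

Emit:
carry_out(
  steps=[0.1, 0, 0, 3, 0, 0, 0, 0.1, 0, 0, 3, 0, 0, 0, 0.1, 0, 0, 3, 0, 0, 0, 0.1, 0, 0, 2, 0, 0, 0, 0.1, 0, 0, 0, 0, 0, 0, 0.1, 0, 0, 0, 0, 0, 0],
)

```text
t: 9.27
tcp_pos: [486.2, -129.9, 72.5]
eef_rot: [[0.169, 0.986, -0.0], [0.986, -0.169, 0.0], [0.0, -0.0, -1.0]]
contact_force: [-0.5, 0.6, -1.4]
opening: 0.284
grip_force: 35.0
```

Emit:
carry_out(
  steps=[0.1, 0, 0, 3, 0, 0, 0, 0.1, 0, 0, 3, 0, 0, 0, 0.1, 0, 0, 0.7, 0, 0, 0, 0.1, 0, 0, 0, 0, 0, 0, 0.1, 0, 0, 0, 0, 0, 0],
)

```text
t: 9.68
tcp_pos: [486.3, -130.0, 65.9]
eef_rot: [[0.169, 0.986, -0.0], [0.986, -0.169, 0.0], [0.0, -0.0, -1.0]]
contact_force: [0.8, 0.3, -1.4]
opening: 0.281
grip_force: 35.0
```

Emit:
carry_out(
  steps=[0.1, 0, 0, 0.4, 0, 0, 0, 0.1, 0, 0, 0.4, 0, 0, 0, 0.1, 0, 0, 0, 0, 0, 0, 0.1, 0, 0, 0, 0, 0, 0],
)

```text
t: 10.02
tcp_pos: [486.3, -130.0, 65.2]
eef_rot: [[0.169, 0.986, 0.0], [0.986, -0.169, -0.0], [-0.0, 0.0, -1.0]]
contact_force: [0.0, -0.2, -1.1]
opening: 0.285
grip_force: 35.0
```

Emit:
carry_out(
  steps=[0.1, 0, 0, 0.4, 0, 0, 0, 0.1, 0, 0, 0.4, 0, 0, 0, 0.1, 0, 0, 0, 0, 0, 0, 0.1, 0, 0, 0, 0, 0, 0],
)

```text
t: 10.35
tcp_pos: [486.3, -130.0, 64.4]
eef_rot: [[0.169, 0.986, -0.0], [0.986, -0.169, 0.0], [0.0, -0.0, -1.0]]
contact_force: [0.3, 0.4, -1.1]
opening: 0.283
grip_force: 35.0
```

Emit:
carry_out(
  steps=[0.1, 0, 0, 0.4, 0, 0, 0, 0.1, 0, 0, 0, 0, 0, 0, 0.1, 0, 0, 0, 0, 0, 0],
)

```text
t: 10.6
tcp_pos: [486.3, -130.0, 64.0]
eef_rot: [[0.169, 0.986, -0.0], [0.986, -0.169, 0.0], [0.0, -0.0, -1.0]]
contact_force: [0.3, -0.1, -0.2]
opening: 0.284
grip_force: 35.0
```

Emit:
carry_out(
  steps=[0.1, 0, 0, 0.3, 0, 0, 0, 0.1, 0, 0, 0, 0, 0, 0, 0.1, 0, 0, 0, 0, 0, 0],
)

```text
t: 10.85
tcp_pos: [486.4, -130.0, 63.8]
eef_rot: [[0.169, 0.986, 0.0], [0.986, -0.169, -0.0], [0.0, 0.0, -1.0]]
contact_force: [-0.5, 0.4, 0.0]
opening: 0.284
grip_force: 35.0
```

Emit:
carry_out(
  steps=[0.1, 0, 0, 0.3, 0, 0, 0, 0.1, 0, 0, 0, 0, 0, 0, 0.1, 0, 0, 0, 0, 0, 0],
)

```text
t: 11.1
tcp_pos: [486.4, -130.1, 63.6]
eef_rot: [[0.169, 0.986, 0.0], [0.986, -0.169, -0.0], [-0.0, 0.0, -1.0]]
contact_force: [-1.1, 0.2, 1.4]
opening: 0.284
grip_force: 35.0
```

In contact. I build up the push.

Emit:
carry_out(
  steps=[0.1, 0, 0, 0.5, 0, 0, 0, 0.1, 0, 0, 0.5, 0, 0, 0, 0.1, 0, 0, 0, 0, 0, 0, 0.1, 0, 0, 0, 0, 0, 0],
  newtons=45,
)

```text
t: 11.43
tcp_pos: [486.5, -130.1, 62.9]
eef_rot: [[0.169, 0.986, 0.0], [0.986, -0.169, -0.0], [-0.0, 0.0, -1.0]]
contact_force: [-2.6, -0.0, 5.6]
opening: 0.282
grip_force: 45.0
```

Emit:
carry_out(
  steps=[0.1, 0, -0.3, 0.5, 0, 0, 0, 0.1, 0, 0, 0.5, 0, 0, 0, 0.1, 0, 0, 0.3, 0, 0, 0, 0.1, 0, 0, 0, 0, 0, 0],
)

```text
t: 11.77
tcp_pos: [486.6, -130.3, 62.3]
eef_rot: [[0.169, 0.986, 0.001], [0.986, -0.169, -0.001], [-0.0, 0.001, -1.0]]
contact_force: [-3.2, 2.1, 11.9]
opening: 0.282
grip_force: 45.0
```

Emit:
carry_out(
  steps=[0.1, 0, 0, 0.3, 0, 0, 0.1, 0.1, 0, 0, 0.2, 0, 0, 0.1, 0.1, 0, 0, 0.2, 0, 0, 0.1, 0.1, 0, 0, 0.2, 0, 0, 0.1, 0.1, 0, 0, 0, 0, 0, 0],
)

```text
t: 12.18
tcp_pos: [486.5, -130.1, 61.5]
eef_rot: [[0.544, 0.839, 0.001], [0.839, -0.544, -0.0], [0.0, 0.001, -1.0]]
contact_force: [-3.4, 3.4, 12.8]
opening: 0.282
grip_force: 45.0
```

Emit:
carry_out(
  steps=[0.1, 0.1, -0.6, 0.3, 0, 0, 0.1, 0.1, 0, 0, 0.2, 0, 0, 0.1, 0.1, 0, 0, 0.2, 0, 0, 0.1, 0.1, 0, 0, 0.2, 0, 0, 0.1, 0.1, 0, 0, 0, 0, 0, 0],
)

```text
t: 12.6
tcp_pos: [486.3, -129.7, 60.7]
eef_rot: [[0.828, 0.561, 0.001], [0.561, -0.828, -0.0], [0.001, 0.001, -1.0]]
contact_force: [-3.3, 2.4, 14.3]
opening: 0.28
grip_force: 45.0
```

Emit:
carry_out(
  steps=[0.1, -0.2, -0.6, 0.2, 0, 0, 0.1, 0.1, 0, 0, 0.2, 0, 0, 0.1, 0.1, 0, 0, 0.2, 0, 0, 0.1, 0.1, 0, 0, 0.2, 0, 0, 0.1, 0.1, 0, 0, 0, 0, 0, 0],
)

```text
t: 13.02
tcp_pos: [486.1, -129.4, 60.0]
eef_rot: [[0.981, 0.194, 0.002], [0.194, -0.981, -0.001], [0.002, 0.001, -1.0]]
contact_force: [-2.5, 2.2, 12.5]
opening: 0.281
grip_force: 45.0
```

Emit:
carry_out(
  steps=[0.1, -0.3, -0.4, 0.4, 0, 0, 0.1, 0.1, 0, 0, 0.2, 0, 0, 0.1, 0.1, 0, 0, 0.2, 0, 0, 0.1, 0.1, 0, 0, 0.2, 0, 0, 0.1, 0.1, 0, 0, 0, 0, 0, 0],
)

```text
t: 13.43
tcp_pos: [486.1, -129.2, 59.1]
eef_rot: [[0.979, -0.203, 0.003], [-0.203, -0.979, -0.001], [0.003, 0.0, -1.0]]
contact_force: [-1.7, 2.7, 13.1]
opening: 0.283
grip_force: 45.0
```

Emit:
carry_out(
  steps=[0.1, -0.2, -0.4, 0.2, 0, 0, 0.1, 0.1, 0, 0, 0.2, 0, 0, 0.1, 0.1, 0, 0, 0.2, 0, 0, 0.1, 0.1, 0, 0, 0, 0, 0, 0],
)

```text
t: 13.77
tcp_pos: [486.3, -129.0, 58.8]
eef_rot: [[0.875, -0.483, 0.003], [-0.483, -0.875, -0.001], [0.004, -0.0, -1.0]]
contact_force: [-2.0, 2.6, 13.0]
opening: 0.286
grip_force: 45.0
```

Emit:
carry_out(
  steps=[0.1, 0, 0, 0.15, 0, 0, 0.1, 0.1, 0, 0, 0.15, 0, 0, 0.1, 0.1, 0, 0, 0.15, 0, 0, 0.1, 0.1, 0, 0, 0, 0, 0, 0],
)

```text
t: 14.1
tcp_pos: [486.8, -129.2, 58.6]
eef_rot: [[0.693, -0.721, 0.005], [-0.721, -0.693, -0.002], [0.004, -0.002, -1.0]]
contact_force: [-1.3, 2.2, 14.7]
opening: 0.284
grip_force: 45.0
```

Emit:
carry_out(
  steps=[0.1, 0, 0, 0.1, 0, 0, 0.1, 0.1, 0, 0, 0, 0, 0, 0.1, 0.1, 0, 0, 0, 0, 0, 0.1, 0.1, 0, 0, 0, 0, 0, 0.1, 0.1, 0, 0, 0, 0, 0, 0],
)

```text
t: 14.52
tcp_pos: [487.3, -129.6, 58.7]
eef_rot: [[0.358, -0.934, 0.006], [-0.934, -0.358, -0.003], [0.004, -0.004, -1.0]]
contact_force: [-0.4, 0.4, 12.6]
opening: 0.282
grip_force: 45.0
```

Emit:
carry_out(
  steps=[0.1, 0, 0, 0.3, 0, 0, 0.1, 0.1, 0, 0, 0, 0, 0, 0.1, 0.1, 0, 0, 0, 0, 0, 0.1, 0.1, 0, 0, 0, 0, 0, 0.1, 0.1, 0, 0, 0, 0, 0, 0],
)

```text
t: 14.93
tcp_pos: [487.5, -129.8, 58.7]
eef_rot: [[-0.034, -0.999, 0.006], [-0.999, 0.034, -0.003], [0.003, -0.006, -1.0]]
contact_force: [0.9, 0.6, 14.9]
opening: 0.284
grip_force: 45.0
```

Run:
```python
from h import *
s=r.observe(); p=np.array(s["tcp_pos"]); print(s["t"],p.round(2),np.round(s["contact_force"],2),np.round(s["joint_positions"],1))
c=camera("side"); cv2.imwrite("pics/flush.png",cv2.resize(c["frame"][150:210,280:350],(700,600),interpolation=2)[...,::-1])
```

```text
14.9333 [ 487.49 -129.77   58.69] [ 0.89  0.56 14.87] [-28.4  15.4 109.7   0.   54.5 153.5]
```

View pics/flush.png

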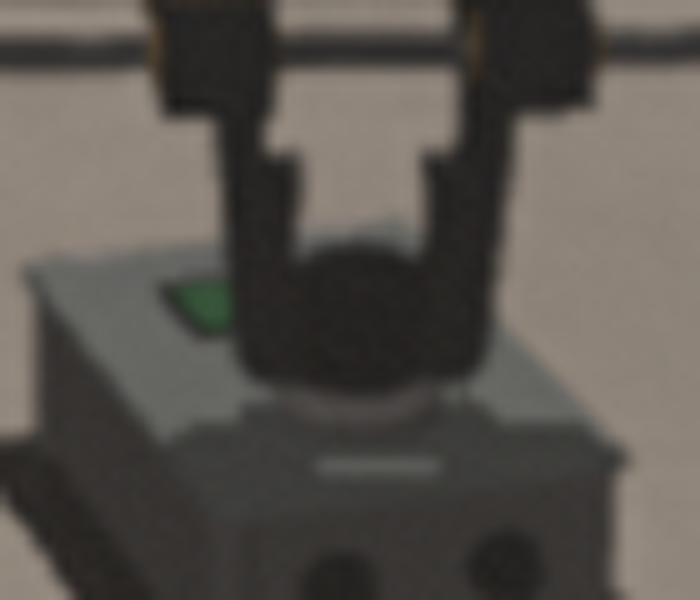

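The flange (about row 405 in the crop) now sits on the seat. The height has stayed at 58.7 over the last 0.8 rad of turning under about 15 N, so it is flush. I unload, open and rise.

Emit:
carry_out(
  steps=[0.1, 0, 0, -0.8, 0, 0, 0, 0.1, 0, 0, -0.8, 0, 0, 0, 0.7, 0, 0, 0, 0, 0, 0, 0.7, 0, 0, 0, 0, 0, 0, 0.7, 0, 0, 0, 0, 0, 0, 0.7, 0, 0, 0, 0, 0, 0, 0.7, 0, 0, 0, 0, 0, 0, 0.7, 0, 0, 0, 0, 0, 0],
)

```text
t: 15.65
tcp_pos: [484.3, -128.2, 57.3]
eef_rot: [[-0.028, -1.0, -0.001], [-1.0, 0.028, 0.0], [-0.0, 0.001, -1.0]]
contact_force: [-0.3, -0.3, 0.0]
opening: 0.692
grip_force: 0.0
```

Emit:
carry_out(
  steps=[0.7, 0, 0, -3, 0, 0, 0, 0.7, 0, 0, -15, 0, 0, 0, 0.7, 0, 0, -30, 0, 0, 0, 0.7, 0, 0, -40, 0, 0, 0, 0.7, 0, 0, -40, 0, 0, 0, 0.7, 0, 0, -10, 0, 0, 0, 0.7, 0, 0, 0, 0, 0, 0, 0.7, 0, 0, 0, 0, 0, 0],
)

```text
t: 16.32
tcp_pos: [484.5, -128.4, 195.6]
eef_rot: [[-0.028, -1.0, 0.001], [-1.0, 0.028, -0.0], [0.0, -0.001, -1.0]]
contact_force: [-0.0, -0.3, -0.3]
opening: 0.701
grip_force: 0.0
```

Run:
```python
from h import *
s=r.observe(); p=np.array(s["tcp_pos"]); print(s["t"],p.round(2),np.round(s["contact_force"],2),s["opening"])
c=camera("wrist"); W=cloud(c,s)
print("grip",fitdisk(W,(486.5,-129.7),18,76,95)); print("flange",fitdisk(W,(486.5,-129.7),20,54,62))
m=(abs(W[...,0]-495)<22)&(abs(W[...,1]+178)<18); print("cover",np.median(W[m][:,2]))
d=camera("side")["frame"]; d=cv2.resize(d[150:210,280:350],(600,515),interpolation=2); w=cv2.resize(c["frame"][110:280,200:360],(200,212))
cv2.imwrite("pics/end.png",np.hstack([d,np.vstack([w,np.zeros((303,200,3),np.uint8)])])[...,::-1])
```

```text
16.3167 [ 484.54 -128.37  195.57] [-0.05 -0.3  -0.25] 0.7012621671043264
grip (np.int64(641), array([ 487.4, -132.2,   83.4]), (487.7, -130.9, 13.7), np.float64(83.8))
flange (np.int64(305), array([ 486.9, -139.2,   57.9]), (487.0, -130.8, 18.4), np.float64(57.9))
cover 51.256116793830984
```

View pics/end.png

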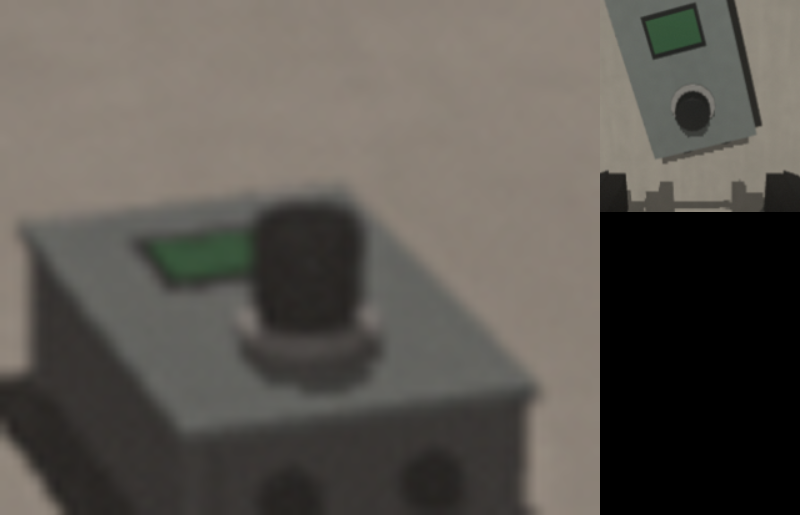

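The screw stands upright on the seat, at about (330,310) in the left half. Its measured flange top is 57.9 against 57 expected, so a 1 mm gap can't be ruled out. Turning on does no harm and time is plentiful, so I regrip with the wrist unwound and turn further under the push.

Emit:
carry_out(
  steps=[0.5, 1.5, -2, 0, 0, 0, -0.12, 0.5, 0, 0, 0, 0, 0, -0.12, 0.5, 0, 0, 0, 0, 0, -0.12, 0.5, 0, 0, 0, 0, 0, -0.12, 0.5, 0, 0, 0, 0, 0, -0.12, 0.5, 0, 0, 0, 0, 0, -0.12, 0.5, 0, 0, 0, 0, 0, -0.12, 0.5, 0, 0, 0, 0, 0, -0.12],
)

```text
t: 17.08
tcp_pos: [485.2, -129.3, 193.0]
eef_rot: [[0.806, -0.592, -0.004], [-0.592, -0.806, 0.002], [-0.005, 0.001, -1.0]]
contact_force: [-0.7, -0.2, 0.2]
opening: 0.503
grip_force: 0.0
```

Emit:
carry_out(
  steps=[0.5, 0, 0, 30, 0, 0, -0.12, 0.5, 0, 0, 30, 0, 0, -0.12, 0.5, 0, 0, 20, 0, 0, -0.12, 0.5, 0, 0, 10, 0, 0, -0.12, 0.5, 0, 0, 0, 0, 0, -0.12, 0.5, 0, 0, 0, 0, 0, -0.12, 0.5, 0, 0, 0, 0, 0, 0, 0.5, 0, 0, 0, 0, 0, 0],
)

```text
t: 17.75
tcp_pos: [485.3, -129.3, 103.9]
eef_rot: [[0.997, 0.077, -0.003], [0.077, -0.997, 0.002], [-0.003, -0.002, -1.0]]
contact_force: [-0.8, -0.1, 0.8]
opening: 0.503
grip_force: 0.0
```

Run:
```python
from h import *
s=r.observe(); R=np.array(s["eef_rot"]); p=np.array(s["tcp_pos"]); print(s["t"],p.round(2),np.round(s["contact_force"],2),s["opening"],np.round(s["joint_positions"],1))
print((R.T@(np.array([486.5,-130.1,60])-p)).round(2),R.round(3))
```

```text
17.75 [ 485.33 -129.35  103.87] [-0.77 -0.11  0.79] 0.5027787443495343 [-28.5  11.  108.5  -0.   60.6  57.1]
[ 1.23  0.92 43.86] [[ 0.997  0.077 -0.003]
 [ 0.077 -0.997  0.002]
 [-0.003 -0.002 -1.   ]]
```

Emit:
carry_out(
  steps=[0.5, 1, 1, 15, 0, 0, 0, 0.5, 0, 0, 15, 0, 0, 0, 0.5, 0, 0, 10, 0, 0, 0, 0.5, 0, 0, 3, 0, 0, 0, 0.5, 0, 0, 0, 0, 0, 0, 0.5, 0, 0, 0, 0, 0, 0],
)

```text
t: 18.25
tcp_pos: [487.6, -130.9, 62.7]
eef_rot: [[0.997, 0.08, -0.0], [0.08, -0.997, 0.0], [-0.0, -0.0, -1.0]]
contact_force: [0.3, 0.0, -1.0]
opening: 0.501
grip_force: 0.0
```

Emit:
carry_out(
  steps=[0.1, 0, 0, 0, 0, 0, 0, 0.1, 0, 0, 0, 0, 0, 0, 0.1, 0, 0, 0, 0, 0, 0, 0.1, 0, 0, 0, 0, 0, 0, 0.1, 0, 0, 0, 0, 0, 0, 0.1, 0, 0, 0, 0, 0, 0],
  newtons=45,
)

```text
t: 18.75
tcp_pos: [488.0, -131.0, 63.1]
eef_rot: [[0.997, 0.081, 0.001], [0.081, -0.997, -0.0], [0.001, 0.001, -1.0]]
contact_force: [0.5, 0.6, 2.4]
opening: 0.281
grip_force: 45.0
```

Emit:
carry_out(
  steps=[0.1, 0, 0, 0.5, 0, 0, 0, 0.1, 0, 0, 0.5, 0, 0, 0, 0.1, 0, 0, 0, 0, 0, 0, 0.1, 0, 0, 0, 0, 0, 0],
)

```text
t: 19.08
tcp_pos: [488.2, -131.1, 62.4]
eef_rot: [[0.997, 0.081, 0.001], [0.081, -0.997, -0.0], [0.001, 0.0, -1.0]]
contact_force: [-0.8, 1.1, 7.2]
opening: 0.283
grip_force: 45.0
```

Emit:
carry_out(
  steps=[0.1, 0, 0, 0.6, 0, 0, 0, 0.1, 0, 0, 0.6, 0, 0, 0, 0.1, 0, 0, 0.3, 0, 0, 0, 0.1, 0, 0, 0, 0, 0, 0],
)

```text
t: 19.42
tcp_pos: [488.3, -131.1, 61.7]
eef_rot: [[0.997, 0.081, 0.001], [0.081, -0.997, -0.0], [0.001, 0.0, -1.0]]
contact_force: [-3.3, 2.2, 16.6]
opening: 0.283
grip_force: 45.0
```

Emit:
carry_out(
  steps=[0.1, 0, 0, 0, 0, 0, 0.1, 0.1, 0, 0, 0, 0, 0, 0.1, 0.1, 0, 0, 0, 0, 0, 0.1, 0.1, 0, 0, 0, 0, 0, 0.1, 0.1, 0, 0, 0, 0, 0, 0.1, 0.1, 0, 0, 0, 0, 0, 0],
)

```text
t: 19.92
tcp_pos: [488.8, -131.0, 61.8]
eef_rot: [[0.911, -0.412, 0.002], [-0.412, -0.911, -0.0], [0.002, -0.001, -1.0]]
contact_force: [-1.8, 3.6, 13.5]
opening: 0.283
grip_force: 45.0
```

Emit:
carry_out(
  steps=[0.1, 0, 0, 0.3, 0, 0, 0.1, 0.1, 0, 0, 0, 0, 0, 0.1, 0.1, 0, 0, 0, 0, 0, 0.1, 0.1, 0, 0, 0, 0, 0, 0.1, 0.1, 0, 0, 0, 0, 0, 0.1, 0.1, 0, 0, 0, 0, 0, 0],
)

```text
t: 20.42
tcp_pos: [488.8, -131.0, 61.7]
eef_rot: [[0.602, -0.798, 0.002], [-0.798, -0.602, -0.0], [0.002, -0.001, -1.0]]
contact_force: [-2.8, 3.7, 15.7]
opening: 0.28
grip_force: 45.0
```

Emit:
carry_out(
  steps=[0.1, 0, 0, 0, 0, 0, 0.1, 0.1, 0, 0, 0, 0, 0, 0.1, 0.1, 0, 0, 0, 0, 0, 0.1, 0.1, 0, 0, 0, 0, 0, 0.1, 0.1, 0, 0, 0, 0, 0, 0, 0.1, 0, 0, 0, 0, 0, 0],
)

```text
t: 20.92
tcp_pos: [488.6, -130.8, 61.7]
eef_rot: [[0.249, -0.969, 0.002], [-0.969, -0.249, -0.0], [0.001, -0.002, -1.0]]
contact_force: [-3.4, 4.2, 17.1]
opening: 0.282
grip_force: 45.0
```

The height is constant over 1.4 rad under about 16 N, so the flange is seated. I release.

Emit:
carry_out(
  steps=[0.1, 0, 0, -0.8, 0, 0, 0, 0.1, 0, 0, -0.8, 0, 0, 0, 0.1, 0, 0, -0.6, 0, 0, 0, 0.6, 0, 0, 0, 0, 0, 0, 0.6, 0, 0, 0, 0, 0, 0, 0.6, 0, 0, 0, 0, 0, 0, 0.6, 0, 0, 0, 0, 0, 0, 0.6, 0, 0, 0, 0, 0, 0],
)

```text
t: 21.58
tcp_pos: [487.2, -130.8, 61.7]
eef_rot: [[0.249, -0.969, -0.001], [-0.969, -0.249, 0.0], [-0.001, 0.001, -1.0]]
contact_force: [0.1, -0.1, 0.5]
opening: 0.601
grip_force: 0.0
```

Emit:
carry_out(
  steps=[0.7, 0, 0, -3, 0, 0, 0, 0.7, 0, 0, -15, 0, 0, 0, 0.7, 0, 0, -30, 0, 0, 0, 0.7, 0, 0, -40, 0, 0, 0, 0.7, 0, 0, -40, 0, 0, 0, 0.7, 0, 0, -10, 0, 0, 0, 0.7, 0, 0, 0, 0, 0, 0, 0.7, 0, 0, 0, 0, 0, 0],
)

```text
t: 22.25
tcp_pos: [487.7, -130.9, 200.1]
eef_rot: [[0.249, -0.969, 0.001], [-0.969, -0.249, -0.001], [0.001, -0.001, -1.0]]
contact_force: [0.3, 0.3, -1.0]
opening: 0.7
grip_force: 0.0
```

Run:
```python
from h import *
s=r.observe(); p=np.array(s["tcp_pos"]); print(s["t"],p.round(2),np.round(s["contact_force"],2),s["opening"])
c=camera("wrist"); W=cloud(c,s)
print("grip",fitdisk(W,(487,-130.5),18,76,95)); print("flange",fitdisk(W,(487,-130.5),20,54,62))
```

```text
22.25 [ 487.65 -130.92  200.11] [ 0.34  0.33 -0.95] 0.6997608048845576
grip (np.int64(618), array([ 488.7, -131. ,   83.4]), (488.4, -129.9, 13.7), np.float64(83.8))
flange (np.int64(297), array([ 490.2, -137.8,   57.9]), (487.8, -129.8, 18.3), np.float64(57.9))
```

Heights are unchanged, which confirms it is fully seated. I hand the job in.

```bash
python3 -c "
from station import r
print(r.close_job())"
```

```text
the job is handed in; nothing more can be done
None
```

The screw from the stand is threaded into the logger's pilot hole and released, and the job is handed in at about 22 s. The flange appears flush: the screw went no deeper over the last 1.4 rad of turning under about 16 N. The camera still put the flange top 0.9 mm higher than expected, within its 2 mm calibration error, and no verdict came back.

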